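Swing a pH electrode over the beaker and push it down

ROBOT

A 7-joint arm with a two-finger parallel gripper is mounted at the origin on a cart in front of the work surface, level with it; the furniture and walls round the work are solid. World frame = base frame: x ahead of the robot, y to its left, z up, the work surface at z = 0. Lengths are in m, angles in degrees, forces in N, time in s.
With the tool pointing down it reaches from about 0.4 to 0.85 m from the base axis. Payload 4.5 kg.
Tool frame: the origin (TCP) lies midway between the tips of the shut fingers; the grasp point (between the pads) lies 19 mm behind it; z points along the fingers, y is the line along which they close (so a half turn about z gives the same grasp; the last joint's range is limited). The gripper opens to 85 mm and grips with 20 to 120 N. Pads are 22 mm wide; open, the fingers measure 114 mm over their backs; the gripper's body (76 mm by 85 mm) begins 54 mm behind the grasp point. The pads swing forward as they close: fully open they stand 13 mm farther back than shut.
Start: joints at [66.624, 39.483, -11.15, 89.685, 9.013, 51.709, -12.324], TCP at [0.267, -0.565, 0.231] pointing down, gripper open.
Joint ranges: [-172.22, 172.22], [-26.19, 119.32], [-84.43, 86.54], [7.71, 146.69], [-57.33, 237.33], [2.42, 119.75], [-152.13, 152.13]. Speed limits (degrees/s): [147.25, 147.25, 180, 180, 180, 180, 180].

INTERFACE

Orientations are given as a 3x3 rotation matrix whose columns are the frame's x, y, z axes.
In Python, from cell import env, command_gripper, monitor, imaging, hand_in gives the robot as it stands. The module is installed in compiled form; this text tells all that it offers. Calls block until the motion is done:
- env.move_pose(position, orientation): joint-space move of the TCP to a pose.
- env.line_to(position, rotation=None, max_speed=0.15): straight line of the TCP; rotation=None keeps the orientation; max_speed is the mean speed in m/s.
- env.goto_joints(angles): joint-space move.
- command_gripper(opening): finger opening in m; the grip force is fixed at half the most; returns when the fingers have stopped.
- env.sleep(seconds).
- env.ik(position, orientation): joint angles nearest the present ones, or None.
- monitor.observe(): the state.
- imaging.capture(name): name is "scene" or "top" or "wrist"; returns the picture (480x640x3 uint8, red, green, blue); there is no depth.
- imaging.camera_info(name): a dict with "mtx" (3x3 intrinsics, pixels), "k1" (the pictures are not rectified: a ray, as slopes to the right and down, at radius r is drawn at 1 + k1 r^2 times it, then the intrinsics apply), "origin" and "orientation" of the camera in the world; the wrist camera has in their place "mount" (4x4, takes a point from camera to tool coordinates, whose origin is the TCP and whose axes are the flange's). Camera axes: x right, y up, looking along -z (the intrinsics and any distortion apply to the point x, -y, -z); pixel columns grow to the right and rows downward; lengths in m; the calibration is good to about 2 mm. A picture is of the moment at which its call begins: read the wrist's pose just before it. camera_info takes no time and is no camera call.
A pose or a line that the arm cannot do raises env.PlanningError and nothing moves.
- hand_in(): hands the job in; it is judged then, once.
The state is a dict: "time": time; "qpos": joint angles; "dq": joint speeds; "joint_torque": joint torques, N m; "tool_pos": TCP position; "tool_rot": TCP orientation; "wrist_force": force on the tool from outside, world axes, zero at the start; "wrist_torque": the same for the moment, N m; "gripper_width": finger opening in m; "grip_force": force on a finger pad.
Only numpy, scipy, OpenCV 4.12 (cv2) and the standard library are available. Lean on these libraries where they do the work, as an engineer would, in place of code of your own. Each camera call takes 0.05 s, during which the arm holds its last target. There are 200 camera calls.

TASK

With one finger, push the electrode arm of the bench meter round until the electrode hangs over the middle of the larger glass beaker, then press the electrode's blue head straight down as far as it goes, so that the electrode stands in that beaker without touching its glass. Keep the electrode fully up until it is over that beaker, and leave the beakers, the vial, the dish and the marker where they are.

Things in the scene. Friction and masses are not known exactly. Their poses are not given: they have to be found in the camera images.
- meter: White bench meter, 124 x 164 x 38 mm, fixed to the worktop, carrying a steel post. Origin: on the post's axis, on the worktop. Its -x axis points roughly to the robot. Four vessels stand in a fan before it, in changing order, each about 200 mm from the post's axis and about 30 or 60 degrees to either side of the meter's -x axis.
- swing_arm (a joint): Turning of the white electrode arm about the upright post, rad: 0 when it points along the meter's -x axis, growing anticlockwise seen from above, stops at -1.5 and 1.5. It starts within 0.15 of 0. Light friction, about 1 N at mid-arm; it stays where it is left.
- bar_mid (a point): Point in the middle of the arm's bar, 110 mm from the post's axis, 153 mm above the worktop: a good place to push from the side. The bar is level, 16 mm wide and 20 mm high (143 to 163 mm above the worktop), from a 34 mm hub on the post (up to 173 mm high) to the sleeve of the electrode, 28 mm in diameter, 200 mm from the post's axis.
- electrode: The electrode: a black rod 12 mm in diameter, upright at the arm's end, 200 mm from the post's axis, with a blue head 28 mm in diameter and 14 mm thick on top. Origin: on its axis at the underside of the head. It slides 70 mm straight down through the arm's sleeve when the head is pressed with about 3 N, and stays where it is left; fully down, the head rests on the sleeve.
- electrode_head (a point): Centre of the top face of the electrode's blue head: 249 mm above the worktop when up (as it starts), 179 mm when fully down.
- electrode_tip (a point): Lower end of the electrode, on its axis: 110 mm above the worktop when up (clear over all four vessels), 40 mm when fully down.
- beaker_250: The larger glass beaker, loose: an open clear beaker, part filled, 69 mm in diameter and 90 mm high. Origin: centre of its underside.
- beaker_100: The smaller glass beaker, loose: 54 mm in diameter, 70 mm high. Origin: centre of its underside. To be left alone.
- amber_vial: Brown capped vial, loose: 42 mm in diameter, 87 mm high. Origin: centre of its underside. To be left alone.
- petri_dish: Clear flat dish, loose: 61 mm in diameter, 14 mm high. Origin: centre of its underside. To be left alone.
- marker_red: Red marker pen lying on the worktop nearer the robot, loose: 132 mm long, 12 mm thick. To be left alone.
There are look-alikes about, which are no part of the job. Leave any orange, pink or red look-alike of the beaker_250 alone.

How it is judged (in metres and radians):
On the way, in this order (a step that is already met when the one before it is completed fails the run):
1. the electrode, still up, hangs over the larger beaker (tip within 20 mm of its axis) (horizontal distance between electrode_tip and beaker_250 below 0.02 m and height (world z) of electrode_tip above 0.1 m), for 0.3 s.
2. the electrode is pressed down into the beaker (horizontal distance between electrode_tip and beaker_250 below 0.02 m and height (world z) of electrode_tip below 0.046 m), for 0.2 s.
At the end, for the whole second after the job is handed in: The electrode is fully down (tip less than 46 mm above the worktop) inside the larger beaker, its tip within 20 mm of the beaker's axis and not touching the beaker; the beaker upright, everything at rest (all of step 2 and angle between beaker_250's own z axis and vertical below 0.1 rad and contact force between electrode and beaker_250 below 0.3 N and linear speed of each of beaker_250, electrode below 0.01 m/s and velocity of joint swing_arm between -0.03 and 0.03 rad/s).
It fails at once if the electrode is lowered anywhere but over the larger beaker (tip under 95 mm while more than 25 mm from its axis) (height (world z) of electrode_tip below 0.095 m and horizontal distance between electrode_tip and beaker_250 above 0.025 m).
It fails at once if the electrode knocks against a vessel (over 2 N) (contact force between electrode and beaker_250 above 2 N or contact force between electrode and amber_vial above 2 N or contact force between electrode and beaker_100 above 2 N or contact force between electrode and petri_dish above 2 N).
It fails at once if a vessel or the marker is lifted, carried or pushed more than 15 mm from its place, or a vessel is tipped (distance of any of beaker_250, amber_vial, beaker_100, petri_dish, marker_red from where it was at the start of the episode above 0.015 m or angle between any of beaker_250, amber_vial, beaker_100, petri_dish's own z axis and vertical above 0.3 rad).
It also fails if it takes over 51 s, if anything falls off the work surface, if the arm or the gripper's body presses on something with over 40 N, if the wrist force passes 120 N, or if a joint passes its speed limit or range.

## Working session

There is one attempt and no reset: what is moved stays moved. The work goes in short steps, each a Python script; the robot and the scene stay as the last script left them, time stands still between calls to the robot, and variables do not carry over. Pictures are saved under pics/ and viewed, at most 10 in all, crops included, and the job is handed in when it is done.

```bash
mkdir -p pics; python3 - <<'E'
from cell import env, command_gripper, monitor, imaging
import cv2
for n in("scene","top"):
    cv2.imwrite(f"pics/{n}0.png",imaging.capture(n)[:,:,::-1])
    print(imaging.camera_info(n))
s=monitor.observe();print(s['time'],s['tool_pos'],s['tool_rot'],s['gripper_width'])
E
```

```text
{'mtx': array([[460.47558543,   0.        , 325.89918556],
       [  0.        , 460.47558543, 239.30490125],
       [  0.        ,   0.        ,   1.        ]]), 'k1': 0.0314997736130328, 'origin': array([-0.1445975 ,  0.49083169,  0.97502878]), 'orientation': array([[-0.4187919 ,  0.65759895, -0.62624034],
       [-0.90795482, -0.29167851,  0.30090148],
       [ 0.01521165,  0.69461304,  0.71922273]])}
{'mtx': array([[555.68545112,   0.        , 324.02827743],
       [  0.        , 555.68545112, 228.24877594],
       [  0.        ,   0.        ,   1.        ]]), 'k1': -0.015202959350255191, 'origin': array([0.35247622, 0.14516175, 1.37782369]), 'orientation': array([[-0.02131642,  0.98635537, -0.16324429],
       [-0.99969469, -0.01898791,  0.01581119],
       [ 0.01249578,  0.16353149,  0.98645897]])}
0.1 [ 0.26695683 -0.56447928  0.23057751] [[ 9.03938201e-01  4.27662384e-01 -7.82918897e-04]
 [ 4.27663089e-01 -9.03937093e-01  1.41885410e-03]
 [-1.00918905e-04 -1.61738194e-03 -9.99998687e-01]] 0.0851627790329
```

View pics/scene0.png

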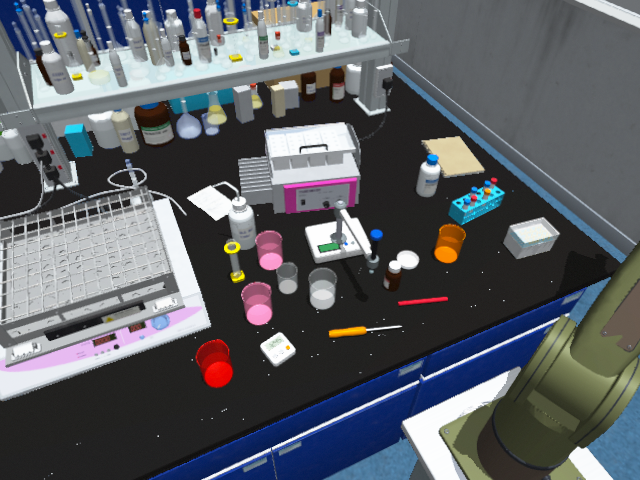

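View pics/top0.png

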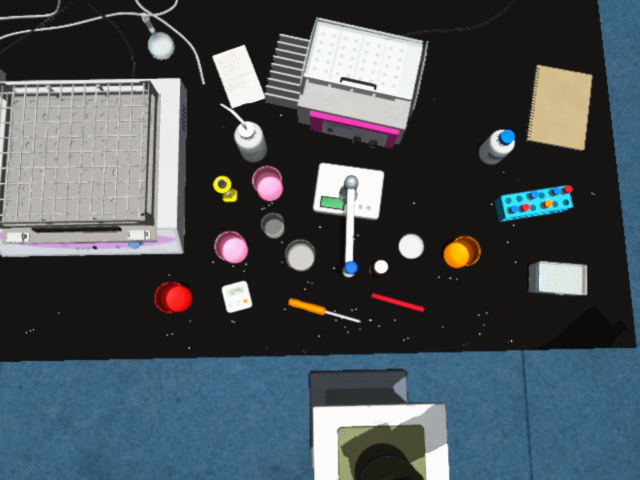

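Scene and top views: the clear beakers are at top (300,255), the bigger one, and (272,225), the smaller one. The vial is at (380,267), the dish at (411,246), the electrode head at (350,268) and the post at (351,183). The look-alikes are pink at (267,183) and (231,248), red at (173,297) and orange at (461,252). The clear, part-filled beaker at (300,255) fits, so I'm confirming it in an enlarged crop.

```bash
python3 - <<'E'
import cv2,numpy as np
a=cv2.imread("pics/top0.png")[170:290,250:430]; b=cv2.imread("pics/scene0.png")[190:320,260:425]
cv2.imwrite("pics/c.png",cv2.resize(a,None,fx=4.4,fy=4.4,interpolation=2))
cv2.imwrite("pics/d.png",cv2.resize(b,None,fx=4.5,fy=4.5,interpolation=2))
E
```

```text
(no output)
```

View pics/c.png

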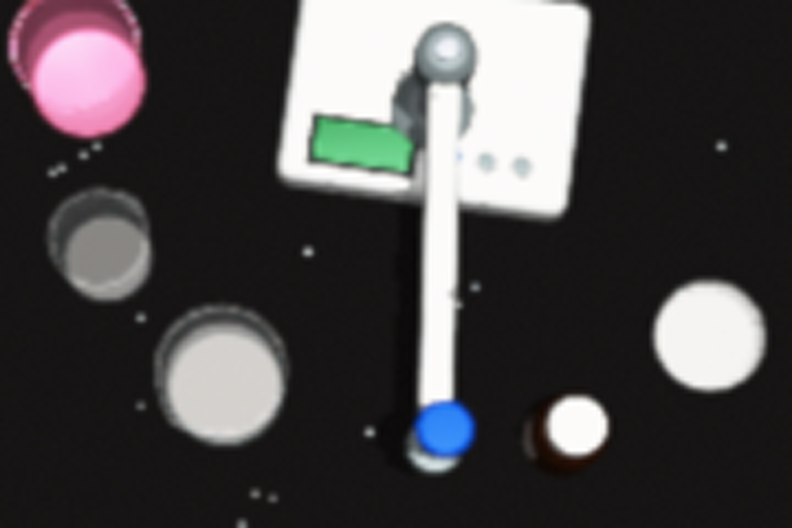

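View pics/d.png

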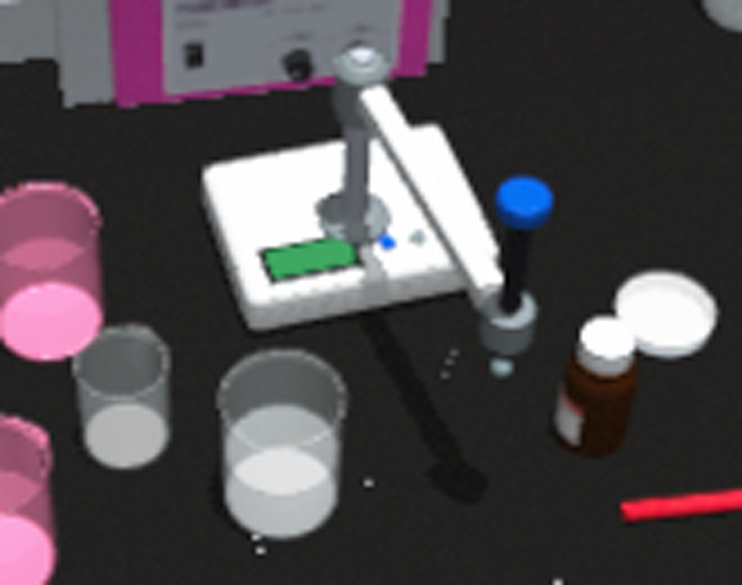

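The crops confirm it: the larger clear beaker has its rim centre at about c(221,371) and d(282,400), and it is wider and taller than the clear one at c(100,243). The electrode head is at c(444,428) and d(524,200). Next I compute positions.

```bash
cat > h.py <<'E'
import numpy as np,cv2
from cell import env, command_gripper, monitor, imaging
def ray(n,u,v):
    c=imaging.camera_info(n);K=c['mtx'];d=np.array([(u-K[0,2])/K[0,0],(v-K[1,2])/K[1,1]])
    s=d.copy()
    for _ in range(10): s=d/(1+c['k1']*(s@s))
    return c['origin'],c['orientation']@np.array([s[0],-s[1],-1])
def atz(n,u,v,z):
    o,d=ray(n,u,v);return (o+d*(z-o[2])/d[2])[:2]
def proj(n,P):
    c=imaging.camera_info(n);p=(np.asarray(P)-c['origin'])@c['orientation']
    s=np.stack([p[:,0],-p[:,1]],1)/-p[:,2:];s=s*(1+c['k1']*(s**2).sum(1,keepdims=True))
    return s*c['mtx'][0,0]+c['mtx'][:2,2]
T=lambda u,v:("top",250+(u+.5)/4.4-.5,170+(v+.5)/4.4-.5)
S=lambda u,v:("scene",260+(u+.5)/4.5-.5,190+(v+.5)/4.5-.5)
def circ(x,y,z,r):
    t=np.linspace(0,2*np.pi,60);return np.stack([x+r*np.cos(t),y+r*np.sin(t),0*t+z],1)
E
python3 - <<'E'
from h import *
np.set_printoptions(precision=4,suppress=True)
def tri(a,b):
    o1,d1=ray(*a);o2,d2=ray(*b);s=np.linalg.lstsq(np.stack([d1,-d2],1),o2-o1,rcond=None)[0]
    return (o1+s[0]*d1+o2+s[1]*d2)/2
print("beaker",atz(*T(221,371),.09),atz(*T(224,384),0),atz(*S(282,399),.09),atz(*S(281,497),0))
print("head",atz(*T(444,428),.249),atz(*S(524,197),.249),tri(T(444,428),S(524,197)))
print("post",atz(*T(446,52),.175),atz(*S(361,62),.175),tri(T(447,48),S(362,58)))
print("barTop end", atz(*T(437,375),.163), atz(*T(444,100),.163))
E
```

```text
beaker [0.506  0.1822] [0.5093 0.1832] [0.5081 0.1848] [0.5083 0.1844]
head [0.4585 0.0748] [0.4589 0.0774] [0.4593 0.0757 0.2478]
post [0.656  0.0636] [0.6557 0.0682] [0.6593 0.0642 0.1735]
barTop end [0.4932 0.0722] [0.6339 0.0646]
```

```bash
cat >> h.py <<'E'
post=np.array([.657,.0655])
def pose(phi,gap,z,r=.11):
    a=np.array([-np.cos(phi),np.sin(phi)]);t=np.array([np.sin(phi),np.cos(phi)])
    p=post+r*a-(.0225+gap)*t
    R=np.array([[np.cos(phi),-np.sin(phi),0],[-np.sin(phi),-np.cos(phi),0],[0,0,-1.]]).T
    return np.r_[p,z],R
E
python3 - <<'E'
from h import *
command_gripper(0)
r=np.radians
env.move_pose(*pose(r(3),.04,.32))
p,R=pose(r(3),.04,.15);env.line_to(p,R,.15)
f0=monitor.observe()['wrist_force']
for ph in (3,9,15,21,27,32,36):
    p,R=pose(r(ph),0,.15);env.line_to(p,R,.05)
    s=monitor.observe();print(ph,s['time'],s['tool_pos'],s['wrist_force']-f0)
p,R=pose(r(36),.03,.15);env.line_to(p,R,.08)
for n in("scene","top"):cv2.imwrite(f"pics/{n}1.png",imaging.capture(n)[:,:,::-1])
a=cv2.imread("pics/top1.png")[180:290,260:400]; b=cv2.imread("pics/scene1.png")[190:320,260:425]
print(monitor.observe()['time'])
cv2.imwrite("pics/c1.png",np.hstack([cv2.resize(a,(400,314),interpolation=2),cv2.resize(b,(400,315),interpolation=2)[:314]]))
E
```

```text
3 5.3917 [0.54596636 0.04853802 0.14997605] [-0.78243175  0.04633433 -0.10277359]
9 5.775 [0.54479554 0.0604223  0.14998629] [-0.66549845 -1.4160198  -0.51728487]
15 6.1583 [0.54483856 0.0721677  0.14996131] [-1.25784704 -0.97775215  0.0345733 ]
21 6.5417 [0.54616211 0.08384017 0.14996074] [-0.60419211  0.1239435   0.00274981]
27 6.925 [0.54868512 0.09532147 0.14996455] [-1.62615926  0.59628002 -0.22461176]
32 7.275 [0.55173705 0.10464542 0.14998835] [-0.5195871  -0.97963218 -0.7485847 ]
36 7.5833 [0.55478766 0.11197977 0.14998833] [-0.65674433 -0.43707197  0.38492174]
8.2083
```

View pics/c1.png

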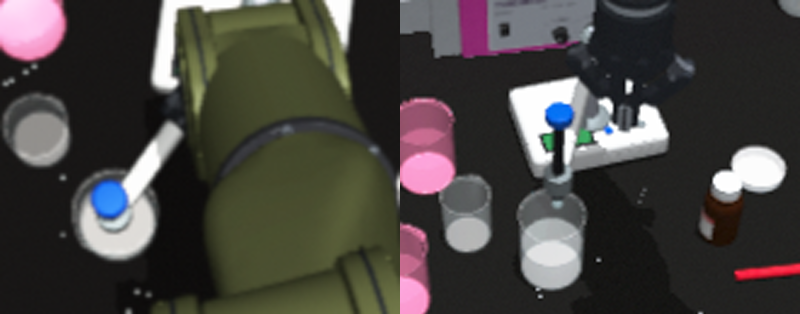

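The arm is now near the beaker, with the head at crop(109,199) in the top panel and (559,113) in the scene panel. I'll measure it.

```bash
python3 - <<'E'
from h import *
np.set_printoptions(precision=4,suppress=True)
def blue(n):
    im=cv2.imread(f"pics/{n}1.png");x0,y0,x1,y1=(275,230,320,270) if n=="top" else (315,228,335,250)
    c=im[y0:y1,x0:x1].astype(int);m=(c[...,0]>120)&(c[...,0]>c[...,2]+80)
    v,u=np.nonzero(m);print(n,m.sum(),u.min()+x0,u.max()+x0,v.min()+y0,v.max()+y0);return u.mean()+x0,v.mean()+y0
t=blue("top");s=blue("scene");print(t,s)
H=atz("top",*t,.249),atz("scene",*s,.245);print(H)
h=(H[0]+H[1])/2;b=np.array([.508,.1835])
for q in(h,b): d=q-post;print(q,np.hypot(*d),np.degrees(np.arctan2(d[1],-d[0])))
# overlay model circles for beaker and electrode (before-swing images for beaker)
o=[]
for n,(x0,y0) in(("top",(270,220)),("scene",(290,220))):
    im=cv2.resize(cv2.imread(f"pics/{n}1.png")[y0:y0+95,x0:x0+65],None,fx=6,fy=6,interpolation=2)
    for C in(circ(*b,0,.0345),circ(*b,.09,.0345),circ(*h,.249,.014)):
        p=(proj(n,C)-[x0,y0]+.5)*6
        cv2.polylines(im,[np.int32(p)],True,(0,255,0),1)
    o.append(im)
cv2.imwrite("pics/o.png",np.hstack(o))
E
```

```text
top 137 292 304 243 255
scene 91 320 331 232 241
(np.float64(297.93430656934305), np.float64(249.1897810218978)) (np.float64(325.27472527472526), np.float64(236.52747252747253))
(array([0.4969, 0.1814]), array([0.4994, 0.1831]))
[0.4981 0.1822] 0.1971301235687779 36.30789580966727
[0.508  0.1835] 0.19006577808748212 38.37733340461898
```

View pics/o.png

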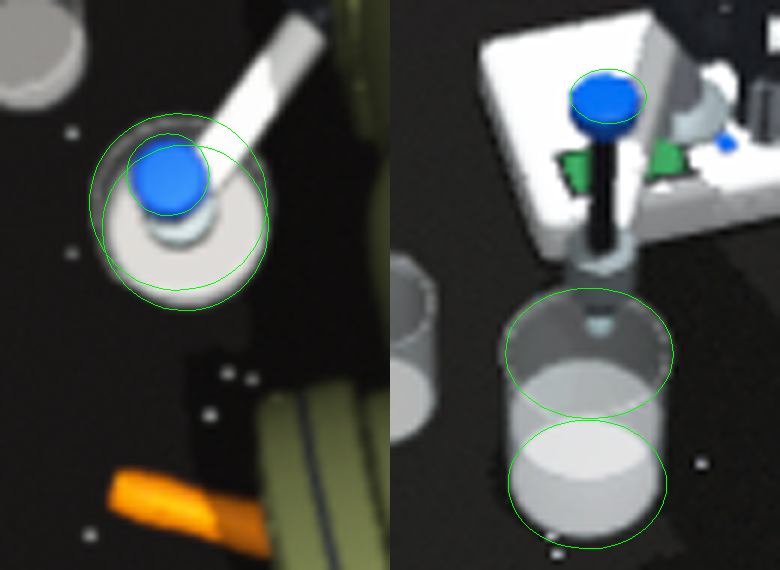

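The model fits within 1–2 mm. I need about 2° more, then a press.

```bash
python3 - <<'E'
from h import *
np.set_printoptions(precision=4,suppress=True)
r=np.radians
p,R=pose(r(36),.004,.15);env.line_to(p,R,.08)
p,R=pose(r(38.2),0,.15);env.line_to(p,R,.04)
p,R=pose(r(38.2),.03,.15);env.line_to(p,R,.08)
p[2]=.33;env.line_to(p,R,.15)
env.sleep(.4)
h=post+.1985*np.array([-np.cos(r(38.5)),np.sin(r(38.5))]);print(h)
env.line_to(np.r_[h,.33],R,.15)
env.line_to(np.r_[h,.256],R,.1)
f0=monitor.observe()['wrist_force']
z=.256
for z in [.24,.22,.2,.185,.182,.181,.18,.179,.178,.177,.176,.175]:
    env.line_to(np.r_[h,z],R,.04)
    s=monitor.observe();f=s['wrist_force']-f0;print(z,s['time'],s['tool_pos'],f)
    if f[2]>10: break
env.line_to(np.r_[h,.30],R,.1)
p,R=pose(r(38.2),.12,.33);env.line_to(p,R,.2);env.sleep(.5)
o=[]
for n,(x0,y0) in(("top",(260,200)),("scene",(290,210))):
    im=imaging.capture(n)[:,:,::-1];cv2.imwrite(f"pics/{n}2.png",im)
    o.append(cv2.resize(im[y0:y0+110,x0:x0+80],None,fx=5,fy=5,interpolation=2))
cv2.imwrite("pics/e.png",np.hstack(o));print(monitor.observe()['time'])
E
```

```text
[0.5017 0.1891]
0.24 13.6 [0.5011 0.189  0.2396] [-0.0705  1.2741  0.2828]
0.22 14.25 [0.5015 0.1887 0.2197] [ 0.327   1.6645 -0.1936]
0.2 14.9 [0.5012 0.189  0.1996] [-0.3803  0.7788 -0.0593]
0.185 15.425 [0.5014 0.1888 0.1846] [-0.3695  1.7621 -0.4113]
0.182 15.675 [0.5015 0.189  0.1818] [ 0.2709  1.8487 -0.776 ]
0.181 15.925 [0.5016 0.189  0.181 ] [-0.5014  1.362   0.2306]
0.18 16.175 [0.5016 0.1891 0.18  ] [-0.9173  1.4918  1.6959]
0.179 16.425 [0.5017 0.1892 0.1791] [-1.2098  1.2706  3.013 ]
0.178 16.675 [0.5023 0.1898 0.1789] [-1.8432  1.4471  8.1516]
0.177 16.925 [0.5028 0.1905 0.1788] [-2.5542  2.6026 14.5665]
19.9167
```

View pics/e.png

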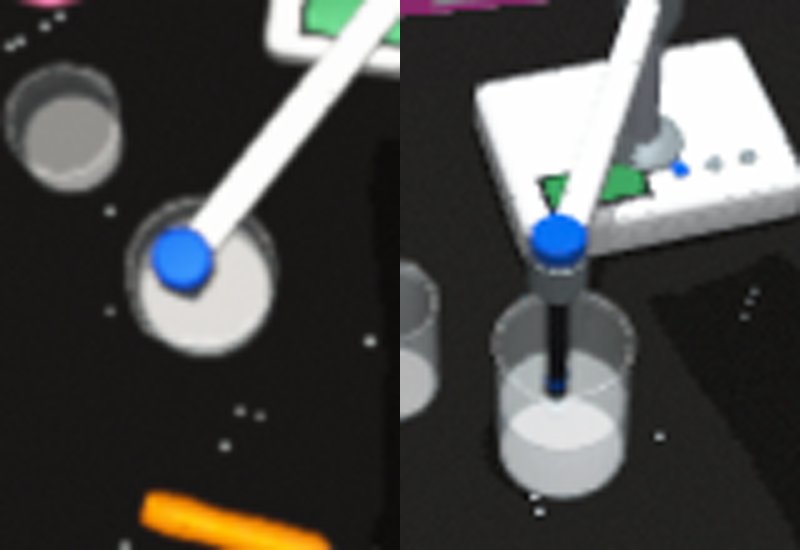

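The head now rests on the sleeve, at top crop (182,258) and scene crop (558,237). The rod stands in the beaker clear of the glass. One quick position check before handing in.

```bash
python3 - <<'E'
from h import *
from cell import hand_in
h=(atz("top",260+182.5/5-.5,200+258.5/5-.5,.179)+atz("scene",290+158.5/5-.5,210+234.5/5-.5,.179))/2
e=np.hypot(*(h-[.508,.1835]));print(h,e)
if e<.015: print(hand_in())
E
```

```text
[0.50220929 0.18935938] 0.008238003469197059
the job is handed in; nothing more can be done
None
```

I pushed the arm round and pressed the electrode fully down in the larger beaker, about 8 mm from its axis by my measurement and clear of the glass, and handed the job in at about 20 s; no verdict came back.

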